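Find which way the green canister cap loosens and hold it lifted off

ROBOT

A 7-joint arm with a two-finger parallel gripper is mounted at the origin on the work surface. World frame = base frame: x ahead of the robot, y to its left, z up, the work surface at z = 0. Lengths are in m, angles in rad, forces in N, time in s.
With the tool pointing down it reaches from about 0.4 to 0.85 m from the base axis. Payload 4.4 kg.
Tool frame: the origin (TCP) lies at the very end of the fingers, on their centre line; the grasp point (between the pads) lies 19 mm behind it (grasp_offset is the distance from the TCP to the grasp point, in m); z points along the fingers, y is the line along which they close (so a half turn about z gives the same grasp; the last joint's range is limited). The gripper opens to 94 mm and grips with 3 to 60 N. Pads are 16 mm wide; open, the fingers measure 119 mm over their backs; the gripper's body (75 mm by 177 mm) begins 78 mm behind the grasp point.
Start: joints at [-1.339, 0.628, 0.038, 1.517, -0.027, 0.996, -0.02], TCP at [0.191, 0.621, 0.184] pointing down, gripper open.
Joint ranges: [-3.06, 3.06], [-0.37, 2.12], [-1.25, 1.32], [0.18, 2.47], [-1.1, 4.24], [0.23, 1.98], [-2.94, 2.94]. Speed limits (rad/s): [2.57, 2.57, 3.14, 3.14, 3.14, 3.14, 3.14].

INTERFACE

Orientations are given as [roll, pitch, yaw] about the fixed x, y, z axes, in that order (R = Rz(yaw) Ry(pitch) Rx(roll)).
In Python, from bench import sense, get_image, sign_off, spot_in, masks_of, mark_of, grasp_offset gives the robot as it stands.
- The arm moves only by the shell command python3 -m inch 'ROWS' [FORCE]. ROWS is JSON, a list of rows, each a list of 7 numbers: the shift along the world's x, y, z in m, then the turn, a rotation vector about the world's x, y, z in rad, then the opening, from 0 (shut) to 1 (fully open). A call has exactly 8 rows; each row shifts and turns the commanded pose from where the row before left it; what a row does not reach is not made up. A row lasts 1/12 s, in which the tool goes at most 41.7 mm and 7.16 degrees, less where a joint would pass 70% of its speed; a pose out of reach is approached as far as the arm can. A call is refused whole if a number of a shift passes 0.0417 or a number of a turn 0.125, either way. A call with a gripper value outside its range is refused whole. The fingers move at their own pace and stop on an object; FORCE is the grip in N (left out, the last holds). Time passes only in rows, so rows that do not move let the fingers close, or fill a call up. It gives the time, the measured TCP pose, the force, the opening and the grip force at its end, in the units of the state.
- sense(): the state, without advancing time (a new reading comes with each control period).
- get_image(name): name is "side" or "top" or "wrist"; returns a dict with "image" (384x512x3 uint8, red, green, blue), "fx", "fy", "cx", "cy" (pixels), "dist_coeffs" ([k1, k2, p1, p2, k3] as OpenCV has them; the pictures are not rectified), "pose" (4x4, takes a point from camera to world coordinates); the wrist camera has in their place "tool_from_camera" (4x4, takes a point from camera to tool coordinates, whose origin is the TCP and whose axes are the flange's). Camera axes: x right, y up, looking along -z (the intrinsics and any distortion apply to the point x, -y, -z); pixel columns grow to the right and rows downward; lengths in m; the calibration is good to about 2 mm. A picture is of the moment at which its call begins: read the wrist's pose just before it. There is no depth.
- sign_off(): hands the job in; it is judged then, once.
Trained networks look in a picture, given as the dict that the camera call returned (one of the last four; its "shot" number tells which), for a name from the list of things; names that differ only in an ending like _2 or _b are one class to them, and where a whole thing is asked for, a point or a joint stands for the part that bears it (a point fixed in the world has none). Each returns a list of dicts, best first, with "p" (0 to 1); they miss things now and then, are a little off and sometimes report something else, mostly with a low value. They report only what shows in the picture. A call takes as long as a camera call.
- spot_in(picture, target): "bbox" ([centre column, centre row, width, height] in pixels, round what is visible of it).
- masks_of(picture, target): "pixels" (384x512 bool, what is visible of it) and "bbox" ([centre column, centre row, width, height] in pixels, round what is visible of it).
- mark_of(picture, target): "pixel" ([column, row] in pixels: a listed point, or the origin of a listed thing).
The state is a dict: "t": time; "joint_pos": joint angles; "joint_velocities": joint speeds; "joint_efforts": joint torques, N m; "eef_pos": TCP position; "orientation": TCP orientation; "ft_force": force on the tool from outside, world axes, zero at the start; "torque": the same for the moment, N m; "grip_width": finger opening in m; "finger_force": force on a finger pad.
Only numpy, scipy, OpenCV 4.12 (cv2) and the standard library are available. Lean on these libraries where they do the work, as an engineer would, in place of code of your own. Each camera call takes 0.05 s, during which the arm holds its last target. There are 200 camera calls.

TASK

Take the green cap off its canister in the bench caddy: of the two canisters one has an ordinary thread and the other a reverse thread, and nobody remembers which, so try the cap gently both ways until it gives, turn it loose and then lift it straight off. Finish still holding the green cap in the gripper, upright, about 10 cm above its canister. The cap is brittle, so grip it lightly (about 10 N a finger) and do not wrench it when it stops; leave the white cap closed and everything else where it is.

Things in the scene. Friction and masses are not known exactly. Their poses are not given: they have to be found in the camera images.
- cap_green: Green plastic screw cap, 60 g, brittle: breaks above 40 N of finger force, both fingers added. Knurled skirt 58 mm in diameter, 25 mm high; grip bar on top. Origin: centre of the skirt's underside; z up the screw axis, x along the bar. Starts closed on either canister, underside 108 mm above the bench, bar along the caddy's x (within 2 degrees).
- cap_green_bar (a point): Middle of the top of the green cap's grip bar, on the screw axis, 55 mm above the cap's underside. The bar is 46 mm long (x), 14 mm wide (y), and stands 30 mm tall, from 25 to 55 mm above the underside. Pinch it across the 14 mm from above. Axes as the cap's.
- cap_green_thread (a point): Point on the green cap's screw axis at its underside. Quarter-turn thread, hand unseen: the right way (clockwise or counter-clockwise from above) it turns with hardly any torque, is free after about 50 degrees and up to 120 (70 is good); the wrong way it stops dead within 10 degrees (a 10 N grip slips at 0.2 N m). Until free it lifts 2 mm at most.
- cap_white: White cap of the same shape and size, closed on the other canister; leave it alone. Origin and axes as for the green cap.
- caddy: Wooden board 130 x 300 x 18 mm screwed to the bench with two like upright aluminium canisters, 80 mm in diameter, flat shoulders 108 mm above the bench, axes at y = +70 and -70 mm. Black necks 17 mm tall above the shoulders, hidden by the caps. Wooden web between them, 68 mm high. Origin: centre of the board's underside, x the short way, y the long way, z up.
- spool: Bystander: spool of red ribbon with white flanges, 84 mm in diameter, 38 mm high, lying flat on the bench. Origin at the centre of its underside.
- candle: Bystander: lilac pillar candle, 60 mm in diameter, 100 mm high, upright. Origin at the centre of its underside.
- glue_gun: Bystander: grey hot-glue gun lying on its side, barrel 130 mm long along x, 35 mm thick, handle 108 mm to -y, brass nozzle to +x (100 mm from the origin), glue stick to -x (135 mm). Origin under the barrel's centre.

How it is judged:
On the way, in this order (a step that is already met when the one before it is completed fails the run):
1. the green cap is turned well round (over 30 degrees) while still down on its canister (angle between the x axis of cap_green and the x axis of caddy, either way round above 0.55 rad and z of cap_green in the frame of caddy below 0.12 m), for 0.05 s.
2. the green cap is lifted off, its underside 50 mm above the canister's shoulder (z of cap_green in the frame of caddy above 0.158 m and angle between cap_green's own z axis and vertical below 0.35 rad), for 0.2 s.
At the end, for the whole second after the job is handed in: The gripper still holds the green cap, at rest, upright within 20 degrees, its underside 50 to 160 mm above its canister's shoulder, within 170 mm of its seat; the white cap is still closed (12 mm, 20 degrees); spool, candle and glue gun within 30 mm of their places (all of step 2 and z of cap_green in the frame of caddy below 0.268 m and distance of cap_green from where it was at the start of the episode below 0.17 m and contact force between the fingers and cap_green above 1 N and contact force between cap_green and caddy below 0.1 N and contact force between cap_green and cap_white below 0.1 N and linear speed of cap_green below 0.05 m/s and distance of cap_white from where it was at the start of the episode below 0.012 m and angle between the x axis of cap_white and the x axis of caddy, either way round below 0.35 rad and distance of each of spool, candle, glue_gun from where it was at the start of the episode below 0.03 m); the arm keeps its last pose, push and grip.
It fails at once if the green cap was squeezed or wrenched by the fingers with more than 40 N in all (contact force between the fingers and cap_green above 40 N).
It fails at once if the white cap was turned (over 20 degrees) or moved (distance of cap_white from where it was at the start of the episode above 0.012 m or angle between the x axis of cap_white and the x axis of caddy, either way round above 0.35 rad).
It fails at once if the spool was pushed away or tipped (distance of spool from where it was at the start of the episode above 0.03 m).
It fails at once if the candle was pushed away or tipped (distance of candle from where it was at the start of the episode above 0.03 m).
It fails at once if the glue gun was pushed away or tipped (distance of glue_gun from where it was at the start of the episode above 0.03 m).
It also fails if it takes over 42 s, if anything falls off the work surface, if the arm or the gripper's body presses on something with over 40 N, if the wrist force passes 120 N, or if a joint passes its speed limit or range.

## Working session

There is one attempt and no reset: what is moved stays moved. The work goes in short steps, Python scripts to look and compute and a shell command to move; the robot and the scene stay as the last step left them, time stands still between calls to the robot, and variables do not carry over. Pictures are saved under pics/ and viewed, at most 10 in all, crops included, and the job is handed in when it is done.

```bash
mkdir -p pics; cat > h.py <<'E'
import numpy as np,cv2
from bench import *
from scipy.spatial.transform import Rotation as R
def campose(im,s):
    if 'pose' in im: return np.array(im['pose'])
    T=np.eye(4);T[:3,:3]=R.from_euler('xyz',s['orientation']).as_matrix();T[:3,3]=s['eef_pos']
    return T@np.array(im['tool_from_camera'])
def ray(im,P,px):
    K=np.array([[im['fx'],0,im['cx']],[0,im['fy'],im['cy']],[0,0,1.]])
    u=cv2.undistortPoints(np.array([[px]],float),K,np.array(im['dist_coeffs'],float))[0,0]
    return P[:3,3],P[:3,:3]@np.array([u[0],-u[1],-1.])
def atz(im,P,px,z):
    o,d=ray(im,P,px);return o+d*(z-o[2])/d[2]
E
python3 - <<'E'
from h import *
s=sense();print(s)
ims={}
for n in('top','side'):
    im=get_image(n);P=campose(im,s);ims[n]=im['image']
    for t,z in(('cap_green_bar',.163),('cap_green',.108),('cap_white',.108),('caddy',0),('spool',0),('candle',0),('glue_gun',0)):
        m=mark_of(im,t)[:2]
        for q in m: print(n,t,round(q['p'],2),np.round(q['pixel']),atz(im,P,q['pixel'],z).round(3))
    cv2.imwrite(f'pics/{n}.png',im['image'][...,::-1])
E
```

```text
{'t': 0.0, 'joint_pos': array([-1.33882371,  0.62933072,  0.03845611,  1.518373  , -0.0269766 ,
        0.99628792, -0.0200074 ]), 'joint_velocities': array([ 0.00063222,  0.00121489,  0.00044383, -0.00059743, -0.00107806,
       -0.00090337,  0.00131117]), 'joint_efforts': array([ 4.12988375e-04, -5.49704468e+01,  1.14355467e+00, -1.86635202e+01,
       -5.22274082e-02,  2.35662796e-02,  1.37453185e-04]), 'eef_pos': array([0.19048494, 0.62071812, 0.18306282]), 'orientation': array([-3.13971275e+00,  5.20514942e-05,  2.84381385e+00]), 'ft_force': array([-0.36852402,  0.12806175, -1.11958793]), 'torque': array([ 0.00415491, -0.05004842,  0.05845323]), 'finger_force': 0.0, 'grip_width': 0.09377888058104161}
top cap_green_bar 0.6 [214. 170.] [0.578 0.077 0.163]
top cap_green 0.94 [216. 180.] [0.559 0.077 0.108]
top cap_white 0.59 [264. 159.] [ 0.622 -0.056  0.108]
top caddy 0.86 [244. 170.] [0.606 0.003 0.   ]
top spool 0.72 [128. 212.] [0.467 0.363 0.   ]
top candle 0.77 [130. 174.] [0.587 0.367 0.   ]
top glue_gun 0.64 [384. 195.] [ 0.539 -0.437  0.   ]
side cap_green_bar 0.85 [275. 151.] [0.57  0.092 0.163]
side cap_green 0.55 [278. 172.] [0.578 0.064 0.108]
side cap_white 0.69 [300. 197.] [ 0.624 -0.067  0.108]
side caddy 0.63 [286. 214.] [0.6   0.012 0.   ]
side spool 0.58 [242. 158.] [0.473 0.369 0.   ]
side candle 0.75 [275. 157.] [0.595 0.367 0.   ]
side glue_gun 0.83 [275. 348.] [ 0.536 -0.436  0.   ]
```

View pics/top.png

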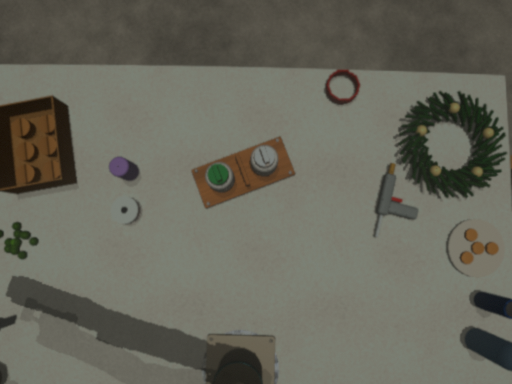

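View pics/side.png

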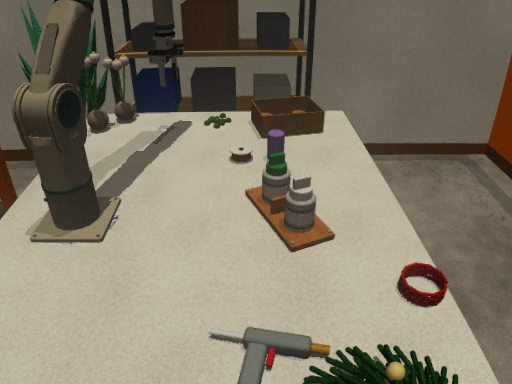

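The top view shows the green cap at about (218,175) and the white one at (264,157). They sit on the brown caddy at yaw ≈0.34, with the bar along the caddy's x. The candle (122,167) and spool (126,210) are well off to the left. The side view agrees, so I'm moving above the cap.

```bash
python3 -m inch '[[0.016,-0.0227,0.02,0,0,-0.104,1],[0.016,-0.0227,0.02,0,0,-0.104,1],[0.016,-0.0227,0.02,0,0,-0.104,1],[0.016,-0.0227,0.02,0,0,-0.104,1],[0.016,-0.0227,0.02,0,0,-0.104,1],[0.016,-0.0227,0.02,0,0,-0.104,1],[0.016,-0.0227,0.02,0,0,-0.104,1],[0.016,-0.0227,0.02,0,0,-0.104,1]]' 10
python3 -m inch '[[0.016,-0.0227,0,0,0,-0.104,1],[0.016,-0.0227,0,0,0,-0.104,1],[0.016,-0.0227,0,0,0,-0.104,1],[0.016,-0.0227,0,0,0,-0.104,1],[0.016,-0.0227,0,0,0,-0.104,1],[0.016,-0.0227,0,0,0,-0.104,1],[0.016,-0.0227,0,0,0,-0.104,1],[0.016,-0.0227,0,0,0,-0.104,1]]'
```

```text
t: 1.47
eef_pos: [0.3192, 0.4385, 0.3452]
orientation: [3.141, -0.001, 2.007]
ft_force: [0.8, 0.1, -1.6]
grip_width: 0.094
finger_force: 0.0
t: 2.13
eef_pos: [0.4472, 0.2571, 0.3442]
orientation: [3.142, -0.001, 1.175]
ft_force: [0.6, -0.1, 0.6]
grip_width: 0.094
finger_force: 0.0
```

```bash
python3 -m inch '[[0.016,-0.0227,0,0,0,-0.104,1],[0.016,-0.0227,0,0,0,-0.104,1],[0.016,-0.0227,0,0,0,-0.104,1],[0.016,-0.0227,0,0,0,-0.104,1],[0.016,-0.0227,0,0,0,-0.104,1],[0.016,-0.0227,0,0,0,-0.104,1],[0.016,-0.0227,0,0,0,-0.104,1],[0.016,-0.0200,0,0,0,-0.104,1]]'
cat > look.py <<'E'
from h import *
import sys
s=sense();im=get_image('wrist');P=campose(im,s)
print(s['eef_pos'].round(4),s['orientation'].round(3),s['joint_pos'].round(2),P[:3,3].round(3))
for t,z in(('cap_green_bar',.163),('cap_green',.108),('cap_green_thread',.108),('cap_white',.108),('caddy',0)):
    for q in mark_of(im,t)[:1]: print(t,round(q['p'],2),np.round(q['pixel']),atz(im,P,q['pixel'],z).round(4))
for q in masks_of(im,'cap_green')[:1]: print(q['p'],q['bbox'])
cv2.imwrite(sys.argv[1],im['image'][...,::-1])
E
python3 look.py pics/w1.png
```

```text
t: 2.8
eef_pos: [0.5753, 0.0777, 0.3442]
orientation: [3.142, -0.0, 0.342]
ft_force: [0.7, 0.1, 0.9]
grip_width: 0.0943
finger_force: 0.0
[0.5753 0.0777 0.3442] [ 3.142 -0.     0.342] [-0.66  0.48  0.78  1.49 -0.34  1.32 -1.08] [0.646 0.102 0.544]
cap_green_bar 0.93 [255. 176.] [0.5721 0.073  0.163 ]
cap_green 0.55 [253. 168.] [0.5722 0.0768 0.108 ]
cap_green_thread 0.56 [258. 166.] [0.5776 0.0704 0.108 ]
cap_white 0.81 [340. 161.] [ 0.6305 -0.0511  0.108 ]
caddy 0.88 [289. 162.] [0.59   0.0073 0.    ]
```

View pics/w1.png

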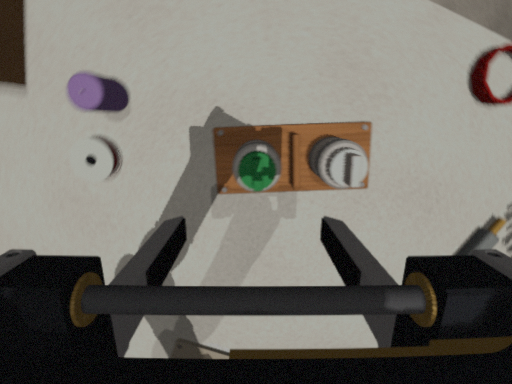

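The wrist view shows the green cap at (258,168), the white cap at (340,162), and the board's corner screws near (221,131), (366,126), (363,185) and (224,188). I'll work out the caddy's pose from these and enlarge the bar.

```bash
python3 - <<'E'
from h import *
s=sense();im=get_image('wrist');P=campose(im,s)
m=masks_of(im,'caddy');print(m[0]['p'],m[0]['bbox']) 
c=[(216,127),(371,122),(368,188),(218,193)]
w=[atz(im,P,p,.018)[:2] for p in c];w=np.array(w);print(w.round(3),w.mean(0).round(4))
for a,b in((1,0),(2,3)): d=w[b]-w[a];print(np.linalg.norm(d),np.arctan2(-d[0],d[1]))
for a,b in((3,0),(2,1)): d=w[b]-w[a];print(np.linalg.norm(d),np.arctan2(d[1],d[0]))
cap=masks_of(im,'cap_green')[0]['pixels']
ys,xs=np.nonzero(cap);print(xs.min(),xs.max(),ys.min(),ys.max())
v=cv2.resize(im['image'][115:205,205:385],(800,400),interpolation=cv2.INTER_CUBIC)
v=np.clip(v.astype(float)*1.5,0,255).astype('uint8')
cv2.imwrite('pics/w2.png',v[...,::-1])
E
```

```text
0.66 [293.3, 160.3, 160.0, 74.1]
[[ 0.605  0.166]
 [ 0.714 -0.102]
 [ 0.597 -0.153]
 [ 0.486  0.122]] [0.6005 0.0083]
0.2890167921370933 0.3845439991882154
0.2967187297927021 0.3849115889401193
0.12733580294146182 0.3478589779438705
0.12717719745262115 0.4083842467165986
238 276 152 190
```

View pics/w2.png

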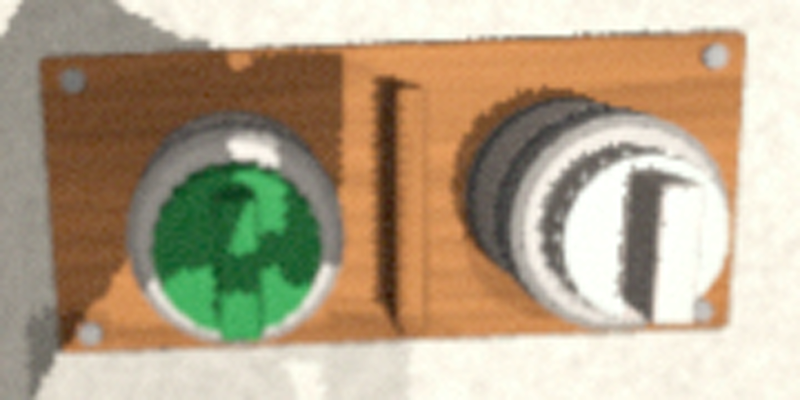

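```bash
python3 -m inch '[[-0.001,-0.0022,-0.018,0,0,0.019,1],[-0.001,-0.0022,-0.018,0,0,0.019,1],[0,0,-0.018,0,0,0,1],[0,0,-0.018,0,0,0,1],[0,0,-0.018,0,0,0,1],[0,0,-0.018,0,0,0,1],[0,0,-0.018,0,0,0,1],[0,0,-0.01,0,0,0,1]]'
python3 look.py pics/w3.png
```

```text
t: 3.97
eef_pos: [0.5714, 0.0758, 0.2062]
orientation: [-3.141, 0.002, 0.387]
ft_force: [-0.6, 0.1, 0.3]
grip_width: 0.094
finger_force: 0.0
[0.5714 0.0758 0.2062] [-3.141e+00  2.000e-03  3.870e-01] [-0.61  0.58  0.7   1.71 -0.43  1.01 -0.94] [0.642 0.103 0.406]
cap_green_bar 0.92 [255. 204.] [0.5704 0.0732 0.163 ]
cap_green 0.8 [254. 185.] [0.5744 0.0752 0.108 ]
cap_green_thread 0.73 [258. 188.] [0.573  0.0698 0.108 ]
cap_white 0.83 [383. 184.] [ 0.6295 -0.0578  0.108 ]
caddy 0.91 [302. 171.] [0.5975 0.0065 0.    ]
0.82 [257.9, 192.7, 60.1, 62.4]
```

View pics/w3.png

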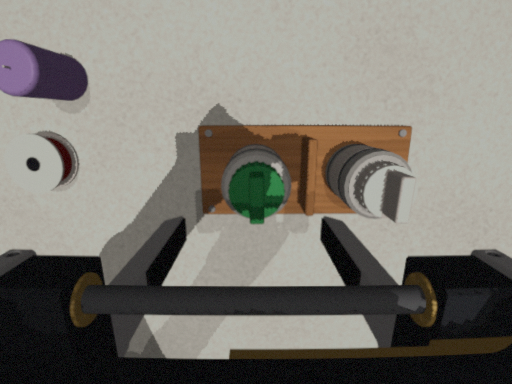

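The board is level in the picture, so the yaw is right. The bar's top is at about (256,203), which agrees with its mark. The tool needs a shift of -2.5 mm in y, then I'll descend and close.

```bash
python3 -m inch '[[0.0005,-0.0027,-0.009,0,0,0,0.5],[0,0,-0.01,0,0,0,0.5],[0,0,-0.01,0,0,0,0.5],[0,0,-0.01,0,0,0,0.5],[0,0,-0.01,0,0,0,0.5],[0,0,-0.01,0,0,0,0.5],[0,0,-0.009,0,0,0,0.5],[0,0,0,0,0,0,0.4]]' 10
python3 look.py pics/w4.png
```

```text
t: 4.98
eef_pos: [0.5717, 0.0723, 0.1377]
orientation: [-3.141, 0.004, 0.386]
ft_force: [-0.4, 0.6, 0.1]
grip_width: 0.0438
finger_force: 0.0
[0.5717 0.0723 0.1377] [-3.141  0.004  0.386] [-0.57  0.66  0.64  1.79 -0.5   0.87 -0.88] [0.642 0.1   0.338]
cap_green_bar 0.79 [252. 230.] [0.5726 0.0724 0.163 ]
cap_green 0.69 [252. 206.] [0.572  0.0733 0.108 ]
cap_green_thread 0.71 [256. 206.] [0.5729 0.0692 0.108 ]
cap_white 0.57 [410. 202.] [ 0.6275 -0.0549  0.108 ]
caddy 0.8 [307. 181.] [0.5953 0.0082 0.    ]
0.94 [254.6, 216.2, 74.9, 88.1]
```

View pics/w4.png

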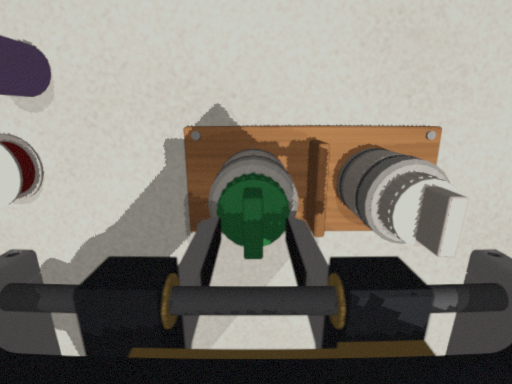

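The bar (253,225) sits centred between the fingers, so I can close.

```bash
python3 -m inch '[[0,0,0,0,0,0,0.3],[0,0,0,0,0,0,0.2],[0,0,0,0,0,0,0.1],[0,0,0,0,0,0,0],[0,0,0,0,0,0,0],[0,0,0,0,0,0,0],[0,0,0,0,0,0,0],[0,0,0,0,0,0,0]]' 10; python3 -c "
from bench import sense
s=sense();print(s['torque'],s['ft_force'],s['joint_pos'])"
```

```text
t: 6.0
eef_pos: [0.5732, 0.0723, 0.14]
orientation: [-3.141, -0.0, 0.386]
ft_force: [0.0, -0.1, 1.0]
grip_width: 0.0134
finger_force: 10.0
[ 0.0274503   0.12248036 -0.00810629] [ 0.01987346 -0.05653111  1.00306687] [-0.57037366  0.65933755  0.64306793  1.78327097 -0.50222062  0.86855238
 -0.87983184]
```

Gripped at 10 N a finger. First I'll try counter-clockwise, gently, about 9°.

```bash
python3 -m inch '[[0,0,0,0,0,0.02,0],[0,0,0,0,0,0.02,0],[0,0,0,0,0,0.02,0],[0,0,0,0,0,0.02,0],[0,0,0,0,0,0.02,0],[0,0,0,0,0,0.02,0],[0,0,0,0,0,0.02,0],[0,0,0,0,0,0.02,0]]' 10; python3 -c "
from bench import sense
s=sense();print(s['torque'],s['ft_force'],s['joint_pos'])"
```

```text
t: 6.67
eef_pos: [0.5732, 0.0722, 0.14]
orientation: [3.142, -0.0, 0.548]
ft_force: [-1.0, 0.2, -0.0]
grip_width: 0.0133
finger_force: 10.0
[-0.12075402  0.13987337  0.02614615] [-0.98786534  0.18070502 -0.0161283 ] [-0.54444751  0.6474698   0.59694764  1.78263879 -0.46553506  0.8560475
 -0.75265747]
```

```bash
python3 -m inch '[[0,0,0,0,0,0.015,0],[0,0,0,0,0,0.015,0],[0,0,0,0,0,0.015,0],[0,0,0,0,0,0.015,0],[0,0,0,0,0,0.015,0],[0,0,0,0,0,0,0],[0,0,0,0,0,0,0],[0,0,0,0,0,0,0]]' 10; python3 -c "
from bench import sense
s=sense();print(s['torque'],s['ft_force'],s['joint_pos'])"
```

```text
t: 7.33
eef_pos: [0.5732, 0.0723, 0.14]
orientation: [-3.142, -0.0, 0.621]
ft_force: [-0.5, -0.3, -0.2]
grip_width: 0.0134
finger_force: 10.0
[-0.13946266  0.12829534 -0.04712359] [-0.53951398 -0.27012248 -0.2162678 ] [-0.53266521  0.64233342  0.57608294  1.78228774 -0.44910507  0.85086162
 -0.69552864]
```

```bash
python3 -m inch '[[0,0,0,0,0,0.015,0],[0,0,0,0,0,0.015,0],[0,0,0,0,0,0.015,0],[0,0,0,0,0,0.015,0],[0,0,0,0,0,0.015,0],[0,0,0,0,0,0.015,0],[0,0,0,0,0,0,0],[0,0,0,0,0,0,0]]' 10; python3 -c "
from bench import sense
s=sense();print(s['torque'],s['ft_force'],s['joint_pos'])"; python3 look.py pics/w5.png
```

```text
t: 8.0
eef_pos: [0.5732, 0.0723, 0.14]
orientation: [-3.141, -0.0, 0.711]
ft_force: [-0.2, 0.1, -0.1]
grip_width: 0.0136
finger_force: 10.0
[-0.18209812  0.15605535 -0.01480799] [-0.18106202  0.05566773 -0.09068024] [-0.51771537  0.63638858  0.5501195   1.781874   -0.42862964  0.84485115
 -0.62490792]
[0.5732 0.0723 0.14  ] [-3.141 -0.     0.711] [-0.52  0.64  0.55  1.78 -0.43  0.84 -0.62] [0.63  0.121 0.34 ]
cap_green_bar 0.67 [251. 229.] [0.5732 0.0735 0.163 ]
cap_green 0.92 [252. 204.] [0.5741 0.0733 0.108 ]
cap_green_thread 0.82 [253. 208.] [0.5715 0.0699 0.108 ]
cap_white 0.89 [393. 246.] [ 0.628  -0.0532  0.108 ]
caddy 0.69 [302. 197.] [0.5964 0.0087 0.    ]
0.61 [254.2, 218.6, 71.3, 87.5]
```

View pics/w5.png

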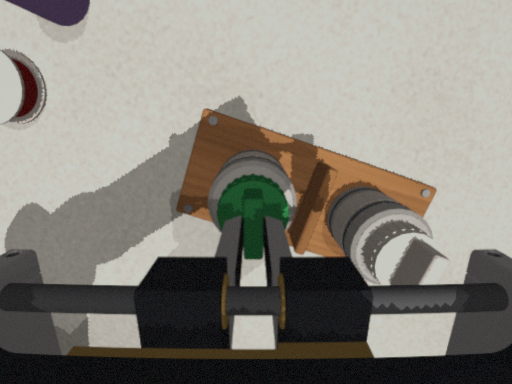

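The bar (253,225) is still upright between the fingers while the board has turned about 18° in view. The cap is following with no torque, so counter-clockwise is the loosening direction. I'll continue to about 70°.

```bash
python3 -m inch '[[0,0,0,0,0,0.056,0],[0,0,0,0,0,0.056,0],[0,0,0,0,0,0.056,0],[0,0,0,0,0,0.056,0],[0,0,0,0,0,0.056,0],[0,0,0,0,0,0.056,0],[0,0,0,0,0,0.056,0],[0,0,0,0,0,0.056,0]]' 10; python3 -m inch '[[0,0,0,0,0,0.056,0],[0,0,0,0,0,0.056,0],[0,0,0,0,0,0.056,0],[0,0,0,0,0,0.056,0],[0,0,0,0,0,0.056,0],[0,0,0,0,0,0.056,0],[0,0,0,0,0,0.056,0],[0,0,0,0,0,0.056,0]]' 10;  python3 -c "
from bench import sense
s=sense();print(s['torque'],s['ft_force'],s['joint_pos'])"; python3 look.py pics/w6.png
```

```text
t: 9.02
eef_pos: [0.5732, 0.0721, 0.14]
orientation: [3.141, 0.0, 1.161]
ft_force: [0.3, -0.7, 0.3]
grip_width: 0.0136
finger_force: 10.0
t: 9.68
eef_pos: [0.5733, 0.0721, 0.14]
orientation: [3.141, 0.0, 1.609]
ft_force: [0.8, -0.6, -0.4]
grip_width: 0.0135
finger_force: 10.0
[-0.09748558  0.01691277  0.01101031] [ 0.78965238 -0.58831495 -0.37124011] [-0.36067591  0.59307297  0.2914916   1.77726772 -0.22482167  0.80361576
  0.07904798]
[0.5733 0.0721 0.14  ] [3.141 0.    1.609] [-0.36  0.59  0.29  1.78 -0.22  0.8   0.08] [0.571 0.146 0.34 ]
cap_green_bar 0.83 [252. 231.] [0.5732 0.0705 0.163 ]
cap_green 0.85 [251. 206.] [0.5721 0.0711 0.108 ]
cap_green_thread 0.71 [254. 206.] [0.5744 0.0706 0.108 ]
0.82 [254.8, 217.5, 74.7, 87.7]
```

View pics/w6.png

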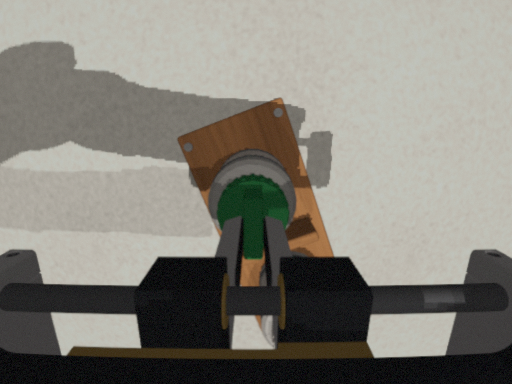

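The bar (253,225) is still aligned with the fingers and the board is now about 70° round, so the cap turned with the gripper. I'll lift slowly and check for resistance.

```bash
python3 -m inch '[[0,0,0.001,0,0,0,0],[0,0,0.001,0,0,0,0],[0,0,0.001,0,0,0,0],[0,0,0.001,0,0,0,0],[0,0,0.001,0,0,0,0],[0,0,0.001,0,0,0,0],[0,0,0.001,0,0,0,0],[0,0,0.001,0,0,0,0]]' 10; python3 -m inch '[[0,0,0.003,0,0,0,0],[0,0,0.003,0,0,0,0],[0,0,0.003,0,0,0,0],[0,0,0.003,0,0,0,0],[0,0,0.003,0,0,0,0],[0,0,0.003,0,0,0,0],[0,0,0.003,0,0,0,0],[0,0,0.003,0,0,0,0]]' 10
```

```text
t: 10.7
eef_pos: [0.5732, 0.0722, 0.1481]
orientation: [3.142, -0.0, 1.607]
ft_force: [-0.2, -1.2, -0.5]
grip_width: 0.0135
finger_force: 10.0
t: 11.37
eef_pos: [0.5732, 0.0722, 0.1723]
orientation: [3.142, -0.0, 1.607]
ft_force: [0.1, -0.3, -0.1]
grip_width: 0.0132
finger_force: 10.0
```

```bash
python3 -m inch '[[0,0,0.009,0,0,0,0],[0,0,0.009,0,0,0,0],[0,0,0.009,0,0,0,0],[0,0,0.009,0,0,0,0],[0,0,0.009,0,0,0,0],[0,0,0.009,0,0,0,0],[0,0,0.009,0,0,0,0],[0,0,0.006,0,0,0,0]]' 10; python3 -m inch '[[0,0,0,0,0,0,0],[0,0,0,0,0,0,0],[0,0,0,0,0,0,0],[0,0,0,0,0,0,0],[0,0,0,0,0,0,0],[0,0,0,0,0,0,0],[0,0,0,0,0,0,0],[0,0,0,0,0,0,0]]' 10
python3 -c "
from h import *
im=get_image('side');cv2.imwrite('pics/s2.png',cv2.resize(im['image'][60:260,150:410],(780,600))[...,::-1])"
```

```text
t: 12.03
eef_pos: [0.5736, 0.0722, 0.2424]
orientation: [3.14, -0.0, 1.607]
ft_force: [-1.1, -0.4, -0.9]
grip_width: 0.0136
finger_force: 10.0
t: 12.7
eef_pos: [0.5731, 0.0722, 0.2408]
orientation: [-3.141, 0.0, 1.607]
ft_force: [-0.0, -1.0, -0.6]
grip_width: 0.0136
finger_force: 10.0
```

View pics/s2.png

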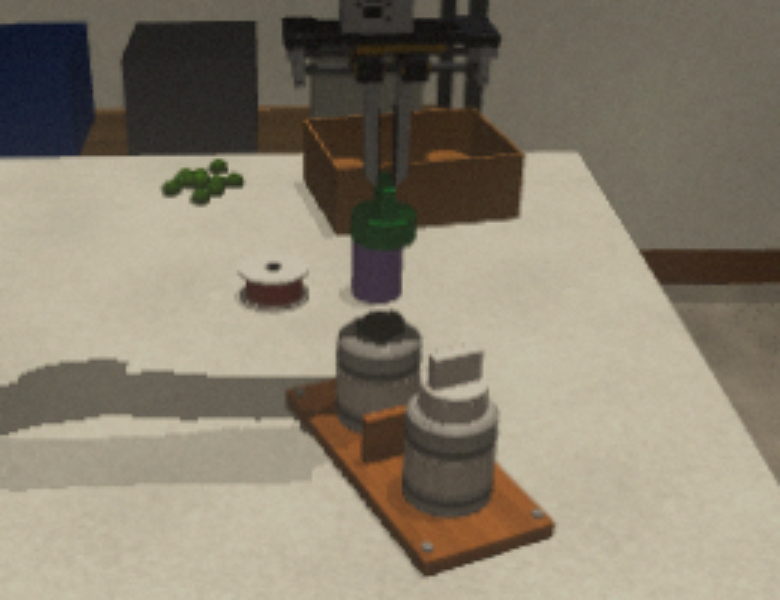

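The cap (383,225 in the crop) hangs upright above the bare black neck (380,325). The white cap and the bystanders are where they were.

```bash
python3 -c "
from bench import sign_off
print(sign_off())"
```

```text
the job is handed in; nothing more can be done
None
```

I handed the job in with the green cap off its canister, held upright at 10 N a finger about 10 cm above its seat; it unscrewed counter-clockwise, so the clockwise way was never tried, and the white cap and bystanders looked undisturbed in the last picture.

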